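# Load the glue press and hold it open on its cam

### The job

Get the small glue press ready for the next glue-up: hang the larger of the two iron weights by its handle on the hook at the free end of the press's beam and let go of it. Then take the cam lever by the black grip at its end and swing the lever up until it stands upright, where the cam lifts the beam highest - do not let it run over the top and drop down the other side - and keep hold of it there, with the weight hanging still, so that the offcut can be slid under the foot; finish while holding the lever up, and leave the smaller weight and the pine offcut where they are.

Things in the scene. Friction and masses are not known exactly. Their poses are not given: they have to be found in the camera images.
- press: The glue press: grey base plate 125 x 260 mm under a steel beam (14 mm wide, 26 mm high, axis 158 mm above the bench when down) that runs along the press's y axis, hinged at the +y end (y = +125 mm), hook at the free -y end; cam lever on the -x side. Origin on the bench below the beam's middle plane, z up. Fixed. Nothing on it but the lever is higher than 220 mm
- hook_seat (a point): In the hook: where the axis of a handle's bar lies when hung, 150 mm above the bench with the beam down; axes then as the press's. The hook is an 8 mm round bar in the press's y-z plane, open upward, its underside 13 mm below this point; its tip is 21 mm towards -y and 20 mm higher; the beam's end is 30 mm towards +y, its top 21 mm higher. A bar hung here lies along the press's x axis
- cam_lever (a joint): Angle, rad: 0 = down at rest (63 degrees from upright, leaning to the press's +y), 1.10 = upright, highest lift (hook 40 mm up), 1.85 = fallen over the top to -y. Turns about the press's x axis, 90 mm to the -x side of the beam. Beam and weight press it back to rest, with 3 to 4 N at the grip at first, falling to nothing at 1.10; beyond, they pull it over. Unheld it stays up only close to 1.10
- lever_grip_centre (a point): Centre of the round black grip at the lever's end, a disc of 34 mm diameter whose flat faces, 22 mm apart, look along the press's x axis, 150 mm from the shaft; about 195 mm above the bench at rest, 277 mm upright. The rod below it is 11 mm thick. The grip revolves freely on its pin, so that it can be pinched on its flat faces from above and need not turn with the lever
- lever_hub (a point): Centre of the lever's hub on the axis of the cam shaft, in the plane in which the grip swings, about 127 mm above the bench; does not move relative to the press
- large_weight_handle (a point): The larger weight: dark iron cylinder, 62 mm diameter, 38 mm high, about 0.7 kg, with an upright steel stirrup handle. This point is on the cylinder's axis, in the middle of the stirrup's opening, 73 mm above the underside; z is up. The handle's two legs are flat straps 12 mm wide at x = +-20 mm (46 mm over the outside: pinch them along x at this height), 34 mm clear between
- large_weight_bar (a point): Middle of the top bar of the larger weight's handle: round, 9 mm thick, along x, 103 mm above the underside, 30 mm above large_weight_handle, 65 mm above the cylinder's top. To hang it, bring the weight in from beyond the hook's tip, towards the press's +y, with the bar about 33 mm above hook_seat, so that the hook passes under the bar and over the cylinder, then lower
- large_weight: The larger weight as a body; origin at the centre of its underside
- beam: The press's hinged beam with hook and foot; origin on its pivot
- small_weight: The smaller weight: same shape, 44 mm diameter, 30 mm high, with the same size of stirrup; origin at the centre of its underside. Not used: it stays where it stands
- offcut_pine: Pine offcut 68 x 160 x 36 mm lying in front of the press, the next piece to be glued; origin at the centre of its underside. It stays where it lies
Mind the look-alikes: they are no part of the job. Leave any red look-alike of the large_weight alone.

How it is judged:
By the outcome, as a careful person would: the job done as asked, in the order asked, and still so for the second after the job is handed in, while the arm keeps its last pose, push and grip.
It also fails if it takes over 72 s, if anything falls off the work surface, if the arm or the gripper's body presses on something with over 40 N, if the wrist force passes 120 N, or if a joint passes its speed limit or range.

### The arm

A 6-joint arm with a two-finger parallel gripper is mounted at the origin on a cart in front of the work surface, level with it; the furniture and walls round the work are solid. World frame = base frame: x ahead of the robot, y to its left, z up, the work surface at z = 0. Lengths are in m, angles in rad, forces in N, time in s.
With the tool pointing down it reaches from about 0.3 to 0.875 m from the base axis. Payload 6.4 kg.
Tool frame: the origin (TCP) lies where the fingers leave the gripper's body, on its centre line; the fingertips stand 73 mm ahead of it and the grasp point (between the pads) lies 54 mm ahead of it; z points along the fingers, y is the line along which they close (so a half turn about z gives the same grasp; the last joint's range is limited). The gripper opens to 85 mm and grips with 20 to 120 N. Pads are 22 mm wide; open, the fingers measure 114 mm over their backs; the gripper's body (76 mm by 85 mm) begins 54 mm behind the grasp point. The pads swing forward as they close: fully open they stand 13 mm farther back than shut.
Start: joints at [1.129, 0.181, 1.607, -0, 1.354, -0.206], TCP at [0.134, 0.559, 0.304] pointing down, gripper open.
Joint ranges: [-2.99, 2.99], [-0.89, 2.07], [0.3, 2.58], [-1.14, 4.28], [0, 2.63], [-3.12, 3.12]. Speed limits (rad/s): [2.57, 2.57, 3.01, 3.14, 3.14, 3.14].

### API

Orientations are given as a unit quaternion [w, x, y, z].
In Python, from bench import ctrl gives the robot as it stands.
- The arm moves only by the tool carry_out, never from a script. Its argument "steps" is one flat list of numbers, 7 for each row, row after row: the shift along the tool's x, y, z in m, then the turn, a rotation vector about the tool's x, y, z in rad, then the opening, from 0 (shut) to 1 (fully open). In form: [dx, dy, dz, wx, wy, wz, claw, dx, dy, dz, wx, wy, wz, claw, ...]. A call has 1 to 20 rows; each row is the pose to reach, as a shift and turn from the pose commanded when the call began, along the tool's axes at that moment; what a row does not reach only later rows make up. A row lasts 1/10 s, in which the tool goes at most 50 mm and 8.59 degrees, less where a joint would pass 70% of its speed; a pose out of reach is approached as far as the arm can. A call with a gripper value outside its range is refused whole. The fingers move at their own pace and stop on an object; the grip force is fixed at half the most. Time passes only in rows, so rows that repeat a pose let the fingers close. It gives the time, the measured TCP pose, the force, the opening and the grip force at its end, in the units of the state.
- ctrl.get_obs(): the state, without advancing time (a new reading comes with each control period).
- ctrl.camera(name): name is "side" or "top"; returns the picture (480x640x3 uint8, red, green, blue); there is no depth.
- ctrl.camera_params(name): a dict with "vertical_fov" (degrees; the focal length in pixels is half the picture's height over the tangent of half this angle, whatever the lens; pixels are square), "cx", "cy" (the principal point, pixels), "cam_to_world" (4x4, takes a point from camera to world coordinates). Camera axes: x right, y down, z forward; pixel columns grow to the right and rows downward; lengths in m; the calibration is good to about 2 mm. A picture is of the moment at which its call begins. camera_params takes no time and is no camera call.
- ctrl.hand_in(): hands the job in; it is judged then, once.
The state is a dict: "time_s": time; "q": joint angles; "dq": joint speeds; "joint_efforts": joint torques, N m; "eef_pos": TCP position; "eef_rot": TCP orientation; "wrist_force": force on the tool from outside, world axes, zero at the start; "torque": the same for the moment, N m; "opening": opening from 0.0 (shut) to 1.0 (fully open); "grasp_force": force on a finger pad.
Only numpy, scipy, OpenCV 4.12 (cv2) and the standard library are available. Lean on these libraries where they do the work, as an engineer would, in place of code of your own. Each camera call takes 0.05 s, during which the arm holds its last target. There are 200 camera calls.

## Working session

There is one attempt and no reset: what is moved stays moved. The work goes in short steps, Python scripts to look and compute and a tool call to move; the robot and the scene stay as the last step left them, time stands still between calls to the robot, and variables do not carry over. Pictures are saved under pics/ and viewed, at most 12 in all, crops included, and the job is handed in when it is done.

Besides the shell and the picture viewer there is one more tool, called after "Request:" as a command line: name --argument value ..., lists and objects as JSON in quotes. carry_out: Moves the arm, as the interface text tells. Its arguments: {"type":"object","properties":{"steps":{"type":"array"}},"required":["steps"]}

```bash
mkdir -p pics; ls
python3 - <<'E'
from bench import ctrl
import cv2,numpy as np
np.set_printoptions(precision=4,suppress=True)
for n in("side","top"):
    cv2.imwrite(f"pics/{n}0.png",ctrl.camera(n)[:,:,::-1]); p=ctrl.camera_params(n); print(n,p)
print(ctrl.get_obs())
E
```

```text
pics
side {'vertical_fov': 52.13119485472848, 'cx': 314.09737888816625, 'cy': 243.38710320023267, 'cam_to_world': array([[ 0.9678, -0.1463,  0.2047,  0.2827],
       [-0.2516, -0.5655,  0.7855, -0.8567],
       [ 0.0008, -0.8117, -0.5841,  0.7468],
       [ 0.    ,  0.    ,  0.    ,  1.    ]])}
top {'vertical_fov': 46.96280293746294, 'cx': 325.9117556676679, 'cy': 238.37306822721902, 'cam_to_world': array([[ 0.4929, -0.8287,  0.2653,  0.1205],
       [-0.8701, -0.4707,  0.1461, -0.225 ],
       [ 0.0038, -0.3028, -0.953 ,  1.3923],
       [ 0.    ,  0.    ,  0.    ,  1.    ]])}
{'time_s': 0.1, 'q': array([ 1.1287,  0.1814,  1.6079,  0.    ,  1.3538, -0.2063]), 'dq': array([ 0.0005, -0.0014, -0.0029, -0.0001,  0.    ,  0.0011]), 'joint_efforts': array([  0.0002, -44.5882, -35.2236,  -0.0003,   0.0043,  -0.    ]), 'eef_pos': array([0.1341, 0.5587, 0.3031]), 'eef_rot': array([-0.0003,  0.1176,  0.9931, -0.0007]), 'wrist_force': array([0.0309, 0.2876, 0.6092]), 'torque': array([-0.0459, -0.0189,  0.0056]), 'grasp_force': 0.0, 'opening': 0.9987513490592139}
```

View pics/side0.png

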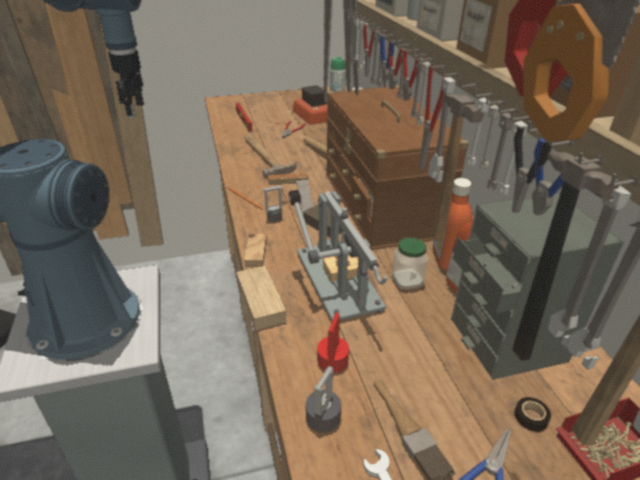

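View pics/top0.png

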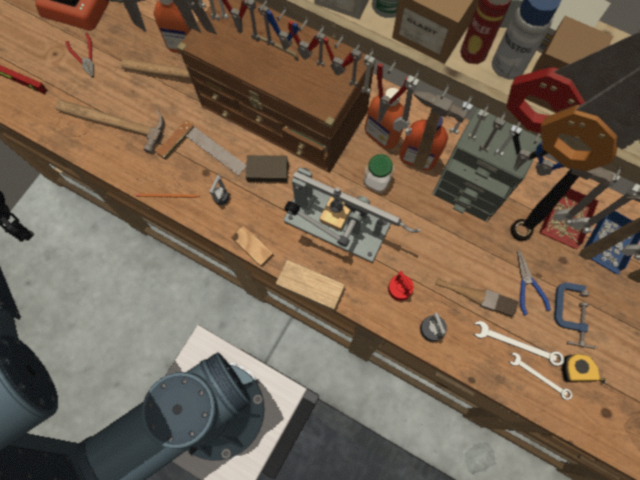

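Candidates for the large weight are:
- Dark iron cylinder at side (323,411) / top (433,327): the bigger dark one, so my choice.
- Red look-alike at side (333,354) / top (401,287): leave alone.
- Small weight at side (274,205) / top (219,190): leave alone.

The press is at side (340,270) / top (340,215), with its black grip at side (296,198) / top (292,208). Next I'll check these in close crops.

Run:
```python
import cv2
a=cv2.imread("pics/side0.png");b=cv2.imread("pics/top0.png")
c=cv2.resize(a[170:450,240:410],None,fx=2.14,fy=2.14,interpolation=3)
d=cv2.resize(b[150:350,190:460],None,fx=2.9,fy=2.9,interpolation=3)
cv2.imwrite("pics/s1.png",c);cv2.imwrite("pics/t1.png",d);print(c.shape,d.shape)
```

```text
(599, 364, 3) (580, 783, 3)
```

View pics/s1.png

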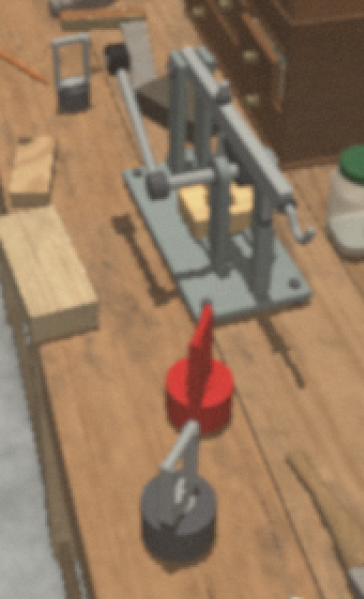

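View pics/t1.png

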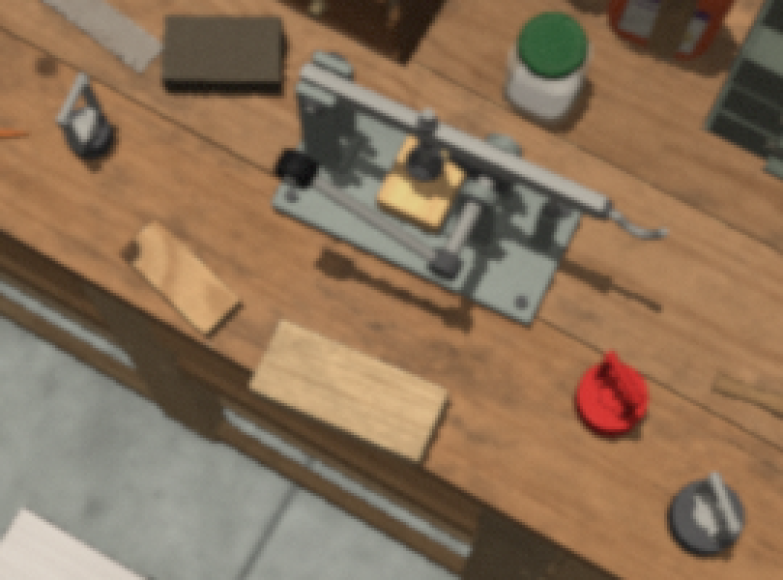

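The crops confirm the choice: the dark iron weight with a grey stirrup at side (323,411) / top (433,327), bar running from about side (331,369) to (317,388). Also visible are the hub at side (314,255) / top (343,241), the grip at side (295,197) / top (292,208), and the beam end and hook at side (380,275) / top (408,227).

```bash
cat > h.py <<'E'
from bench import ctrl
import cv2,numpy as np
np.set_printoptions(precision=4,suppress=True)
P={n:ctrl.camera_params(n) for n in("side","top")}
def ray(n,uv):
    p=P[n];f=240/np.tan(np.radians(p["vertical_fov"])/2);T=np.array(p["cam_to_world"])
    d=T[:3,:3]@np.array([(uv[0]-p["cx"])/f,(uv[1]-p["cy"])/f,1]);return T[:3,3],d/np.linalg.norm(d)
def tri(s,t):
    A=0;b=0;R=[ray("side",s),ray("top",t)]
    for o,d in R: M=np.eye(3)-np.outer(d,d);A=A+M;b=b+M@o
    x=np.linalg.solve(A,b);return x,max(np.linalg.norm((np.eye(3)-np.outer(d,d))@(x-o)) for o,d in R)
def plane(n,uv,z):
    o,d=ray(n,uv);return o+d*(z-o[2])/d[2]
def proj(n,X):
    p=P[n];f=240/np.tan(np.radians(p["vertical_fov"])/2);c=np.linalg.inv(p["cam_to_world"])@np.r_[X,1]
    return np.array([p["cx"]+f*c[0]/c[2],p["cy"]+f*c[1]/c[2]])
E
python3 - <<'E'
from h import *
S=lambda u,v:(239.75+u/2.14,169.75+v/2.14)
T=lambda u,v:(189.8+u/2.9,149.8+v/2.9)
for k,s,t in [("grip",(118,57),(296,168)),("hub",(158,182),(445,263)),("beamend top",(293,196),(607,205)),("hooktip",(312,234),(662,234)),("beam far",(188,52),(305,72)),
 ("barA",(195,425),(715,478)),("barB",(165,467),(735,530)),("redA",(208,308),(612,358)),("small",(72,42),(82,78))]:
    x,e=tri(S(*s),T(*t));print(k,x,e)
for z in(.0,.01):
  for k,uv in [("L",(275,205)),("B",(530,322)),("R",(580,215))]: print(k,z,plane("top",T(*uv),z))
for k,uv,z in [("cyl",(706,513),.038),("red",(612,396),.038)]: print(k,plane("top",T(*uv),z))
for k,uv,z in [("cyl",(179,508),.038),("red",(200,388),.038)]: print(k,plane("side",S(*uv),z))
E
```

```text
grip [0.4785 0.0629 0.1986] 3.346246903261978e-05
hub [ 0.4867 -0.0705  0.1332] 0.00014960969271180275
beamend top [ 0.5862 -0.1652  0.1673] 0.0011743205791420429
hooktip [ 0.5863 -0.215   0.1636] 0.00014198136763512436
beam far [0.5661 0.1076 0.1666] 0.0006664349746342862
barA [ 0.444  -0.3449  0.1071] 0.0009389360465648641
barB [ 0.4128 -0.3772  0.1074] 0.0003861693296969022
redA [ 0.4902 -0.2271  0.1101] 0.00046406650436293636
small [0.4789 0.2939 0.0941] 0.01038935585790031
L 0.0 [0.4972 0.1091 0.    ]
B 0.0 [ 0.5147 -0.1477  0.    ]
R 0.0 [ 0.6274 -0.1397  0.    ]
L 0.01 [0.4945 0.1067 0.01  ]
B 0.01 [ 0.5119 -0.1483  0.01  ]
R 0.01 [ 0.6238 -0.1404  0.01  ]
cyl [ 0.4298 -0.3578  0.038 ]
red [ 0.4805 -0.2426  0.038 ]
cyl [ 0.4271 -0.3659  0.038 ]
red [ 0.4783 -0.2508  0.038 ]
```

```bash
cat >> h.py <<'E'
from scipy.spatial.transform import Rotation as Ro
def rel(*wps):
    o=ctrl.get_obs();w,x,y,z=o["eef_rot"];R=Ro.from_quat([x,y,z,w])
    for X,Y,Z,yaw in wps:   # yaw: angle of tool y in world, deg, tool down
        c,s=np.cos(np.radians(yaw)),np.sin(np.radians(yaw))
        G=Ro.from_matrix(np.array([[-s,c,0],[c,s,0],[0,0,-1.]]).T @ np.eye(3)) if 0 else Ro.from_matrix(np.column_stack([[-s,c,0],[c,s,0],[0,0,-1]]))
        print(R.inv().apply(np.array([X,Y,Z])-o["eef_pos"]),(R.inv()*G).as_rotvec())
def st():
    o=ctrl.get_obs();print(*[(k,np.round(o[k],4)) for k in("time_s","q","eef_pos","eef_rot","wrist_force","opening","grasp_force")],sep="\n")
E
sed -i 's/G=.* if 0 else /G=/' h.py
python3 -c "
from h import *
rel((.43,.3,.35,60),(.45,.0,.35,50),(.4285,-.361,.25,46))"
```

```text
[-0.3481 -0.1825 -0.0467] [-0.0015 -0.0001  0.2878]
[-0.4376 -0.4696 -0.0463] [-0.0016  0.      0.4624]
[-0.5011 -0.8255  0.0542] [-0.0016  0.0001  0.5322]
```

Request:
carry_out --steps '[-0.348,-0.182,-0.047,0,0,0.288,1,-0.348,-0.182,-0.047,0,0,0.288,1,-0.348,-0.182,-0.047,0,0,0.288,1,-0.348,-0.182,-0.047,0,0,0.288,1,-0.348,-0.182,-0.047,0,0,0.288,1,-0.348,-0.182,-0.047,0,0,0.288,1,-0.438,-0.47,-0.047,0,0,0.462,1,-0.438,-0.47,-0.047,0,0,0.462,1,-0.438,-0.47,-0.047,0,0,0.462,1,-0.438,-0.47,-0.047,0,0,0.462,1,-0.438,-0.47,-0.047,0,0,0.462,1,-0.438,-0.47,-0.047,0,0,0.462,1,-0.438,-0.47,-0.047,0,0,0.462,1,-0.5,-0.825,0.054,0,0,0.532,1,-0.5,-0.825,0.054,0,0,0.532,1,-0.5,-0.825,0.054,0,0,0.532,1,-0.5,-0.825,0.054,0,0,0.532,1,-0.5,-0.825,0.054,0,0,0.532,1,-0.5,-0.825,0.054,0,0,0.532,1,-0.5,-0.825,0.054,0,0,0.532,1]'

```text
time_s: 2.1
eef_pos: [0.429, -0.3162, 0.2609]
eef_rot: [-0.0, 0.375, 0.927, 0.0]
wrist_force: [0.5, 0.3, 0.4]
opening: 0.998
grasp_force: 0.0
```

Request:
carry_out --steps '[0,0,0,0,0,0,1,0,0,0,0,0,0,1,0,0,0,0,0,0,1]'

```text
time_s: 2.4
eef_pos: [0.4297, -0.3135, 0.2617]
eef_rot: [-0.0, 0.374, 0.927, 0.0]
wrist_force: [0.7, -0.2, 0.3]
opening: 1.0
grasp_force: 0.0
```

```bash
python3 -c "
from h import *
st()
rel((.4285,-.361,.20,46),(.4285,-.361,.132,46))
for n in('side','top'):
  im=ctrl.camera(n)[:,:,::-1].copy();cv2.imwrite(f'pics/{n}2.png',im)
a=cv2.imread('pics/side2.png')[330:460,260:390];b=cv2.imread('pics/top2.png')[270:370,370:500]
cv2.imwrite('pics/c2.png',np.hstack([cv2.resize(a,(400,400),interpolation=3),cv2.resize(b,(400,308),interpolation=3)[:,:].copy() if 0 else cv2.copyMakeBorder(cv2.resize(b,(400,308),interpolation=3),0,92,0,0,0)]))"
```

```text
('time_s', np.float64(2.4))
('q', array([-0.8537,  0.1278,  1.7566,  0.0003,  1.258 , -1.6573]))
('eef_pos', array([ 0.4297, -0.3135,  0.2617]))
('eef_rot', array([-0.0003,  0.3743,  0.9273,  0.0003]))
('wrist_force', array([ 0.7316, -0.1797,  0.2865]))
('opening', np.float64(0.9996))
('grasp_force', np.float64(0.0))
[-0.0322 -0.0351  0.0617] [ 0.0004 -0.0007  0.0006]
[-0.0322 -0.0351  0.1297] [ 0.0004 -0.0007  0.0006]
```

View pics/c2.png

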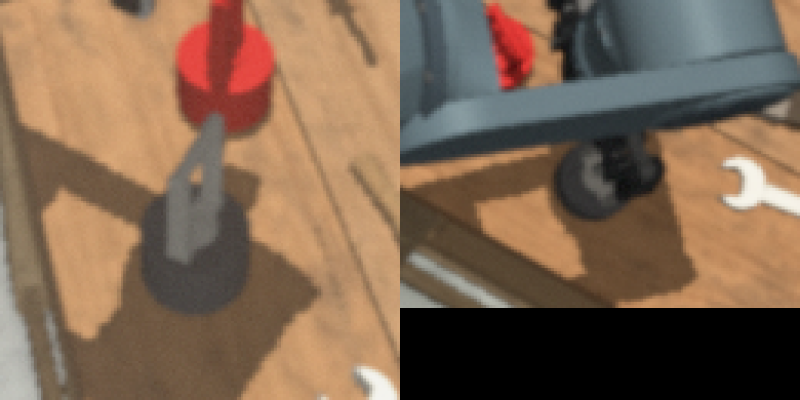

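The side crop shows the iron weight upright, with its bar from about (330,368) to (317,389), which matches the first measurement. I'll go in on that.

Request:
carry_out --steps '[-0.032,-0.035,0.06,0,0,0,1,-0.032,-0.035,0.06,0,0,0,1,-0.032,-0.035,0.06,0,0,0,1,-0.032,-0.035,0.06,0,0,0,1,-0.032,-0.035,0.085,0,0,0,1,-0.032,-0.035,0.11,0,0,0,1,-0.032,-0.035,0.13,0,0,0,1,-0.032,-0.035,0.13,0,0,0,1,-0.032,-0.035,0.13,0,0,0,1]'

```text
time_s: 3.4
eef_pos: [0.4293, -0.3615, 0.1334]
eef_rot: [0.001, 0.374, 0.927, -0.0]
wrist_force: [0.5, -0.5, 0.4]
opening: 1.0
grasp_force: 0.0
```

```bash
python3 -c "
from h import *
st()
im=ctrl.camera('side')[:,:,::-1]
cv2.imwrite('pics/s3.png',cv2.resize(im[310:460,250:400],(600,600),interpolation=3))"
```

```text
('time_s', np.float64(3.4))
('q', array([-0.9114,  0.3631,  1.7615,  0.0001,  1.0154, -1.7157]))
('eef_pos', array([ 0.4293, -0.3615,  0.1334]))
('eef_rot', array([ 0.0007,  0.374 ,  0.9274, -0.0004]))
('wrist_force', array([ 0.5262, -0.4512,  0.395 ]))
('opening', np.float64(1.0))
('grasp_force', np.float64(0.0))
```

View pics/s3.png

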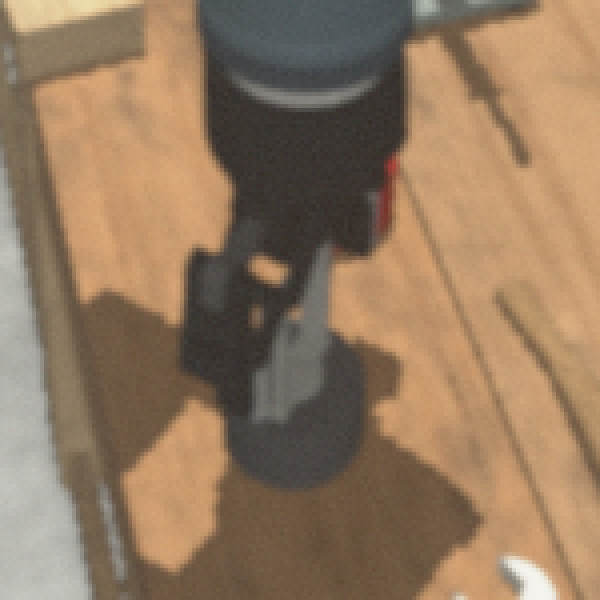

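The fingers straddle the stirrup, one at each end, with the legs at crop (265,380) and (310,300). I'll close on it and lift.

Request:
carry_out --steps '[0,0,0,0,0,0,0,0,0,0,0,0,0,0,0,0,0,0,0,0,0,0,0,0,0,0,0,0,0,0,0,0,0,0,0,0,0,0,0,0,0,0,0,0,0,0,0,0,0,0,0,0,0,0,0,0]'

```text
time_s: 4.25
eef_pos: [0.4292, -0.3619, 0.1331]
eef_rot: [0.001, 0.375, 0.927, -0.0]
wrist_force: [1.4, 3.0, 5.9]
opening: 0.542
grasp_force: 60.4
```

Request:
carry_out --steps '[0,0,-0.01,0,0,0,0,0,0,-0.025,0,0,0,0,0,0,-0.045,0,0,0,0,0,0,-0.065,0,0,0,0,0,0,-0.085,0,0,0,0,0,0,-0.088,0,0,0,0,0,0,-0.088,0,0,0,0]'

```text
time_s: 4.95
eef_pos: [0.4284, -0.3619, 0.2205]
eef_rot: [0.001, 0.375, 0.927, -0.0]
wrist_force: [-0.4, -0.2, -7.5]
opening: 0.536
grasp_force: 62.7
```

```bash
python3 -c "
from h import *
st()
rel((.50,-.325,.216,25),(.5925,-.275,.216,4))"
```

```text
('time_s', np.float64(4.95))
('q', array([-0.913 ,  0.238 ,  1.7179, -0.0001,  1.1844, -1.7159]))
('eef_pos', array([ 0.4284, -0.3619,  0.2205]))
('eef_rot', array([ 0.0005,  0.3746,  0.9272, -0.0004]))
('wrist_force', array([-0.4314, -0.1906, -7.5175]))
('opening', np.float64(0.5356))
('grasp_force', np.float64(62.7124))
[-0.0258  0.0763  0.0045] [-0.      0.0013  0.3665]
[-0.0576  0.1765  0.0045] [0.0002 0.0013 0.7331]
```

Request:
carry_out --steps '[-0.007,0.02,0.003,0,0,0.09,0,-0.014,0.04,0.004,0,0,0.18,0,-0.02,0.058,0.005,0,0,0.27,0,-0.026,0.076,0.005,0,0,0.367,0,-0.032,0.096,0.005,0,0,0.45,0,-0.038,0.116,0.005,0,0,0.53,0,-0.045,0.136,0.005,0,0,0.61,0,-0.051,0.156,0.005,0,0,0.69,0,-0.058,0.176,0.005,0,0,0.733,0,-0.058,0.176,0.005,0,0,0.733,0,-0.058,0.176,0.005,0,0,0.733,0]'

```text
time_s: 6.05
eef_pos: [0.5917, -0.2746, 0.2127]
eef_rot: [-0.002, 0.681, 0.732, -0.0]
wrist_force: [-0.1, -0.3, -7.1]
opening: 0.537
grasp_force: 64.8
```

```bash
python3 -c "
from h import *
st()
s=ctrl.camera('side')[:,:,::-1];t=ctrl.camera('top')[:,:,::-1]
cv2.imwrite('pics/s4f.png',s);cv2.imwrite('pics/t4f.png',t)
a=cv2.resize(s[220:400,310:440],(400,554),interpolation=3);b=cv2.resize(t[180:300,360:480],(400,400),interpolation=3)
cv2.imwrite('pics/c4.png',np.hstack([a,cv2.copyMakeBorder(b,0,154,0,0,0)]))"
```

```text
('time_s', np.float64(6.05))
('q', array([-0.6159,  0.4372,  1.4719, -0.0005,  1.2361, -0.6873]))
('eef_pos', array([ 0.5917, -0.2746,  0.2127]))
('eef_rot', array([-0.0018,  0.6814,  0.7319, -0.0005]))
('wrist_force', array([-0.1152, -0.2721, -7.1482]))
('opening', np.float64(0.5368))
('grasp_force', np.float64(64.8192))
```

View pics/c4.png

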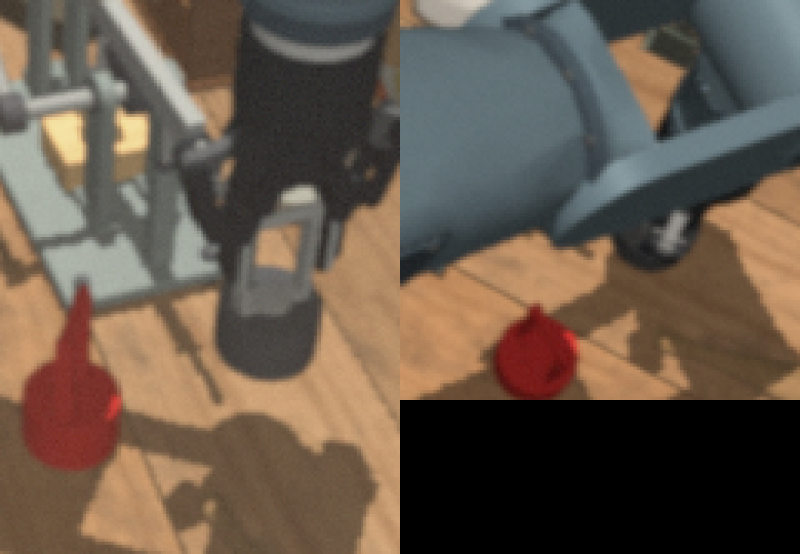

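The weight hangs straight in the gripper, bar at about side (406,289), beyond the hook. I'll bring it in over the hook.

Request:
carry_out --steps '[0,0,-0.003,0,0,0,0,0.02,0,-0.003,0,0,0,0,0.04,0,-0.003,0,0,0,0,0.055,0,-0.003,0,0,0,0,0.068,0,-0.003,0,0,0,0,0.08,0,-0.003,0,0,0,0,0.08,0,-0.003,0,0,0,0,0.08,0,-0.003,0,0,0,0]'

```text
time_s: 6.95
eef_pos: [0.587, -0.1955, 0.218]
eef_rot: [0.0, 0.682, 0.732, -0.0]
wrist_force: [0.2, -0.1, -7.2]
opening: 0.534
grasp_force: 65.0
```

```bash
python3 -c "
from h import *
st()
s=ctrl.camera('side')[:,:,::-1]
cv2.imwrite('pics/s5f.png',s)
cv2.imwrite('pics/s5.png',cv2.resize(s[210:340,320:450],(600,600),interpolation=3))
for k,p in dict(seat=(.587,-.1945,.15),bar=(.587,-.1945,.185),tip=(.5884,-.2155,.17)).items():print(k,(proj('side',np.array(p))-[320,210])*600/130)"
```

```text
('time_s', np.float64(6.95))
('q', array([-0.5129,  0.3606,  1.5655, -0.0005,  1.2148, -0.5835]))
('eef_pos', array([ 0.587 , -0.1955,  0.218 ]))
('eef_rot', array([ 0.0004,  0.6816,  0.7317, -0.0001]))
('wrist_force', array([ 0.2217, -0.1157, -7.1951]))
('opening', np.float64(0.5339))
('grasp_force', np.float64(64.9761))
seat [282.6046 313.2468]
bar [289.6353 246.1647]
tip [308.8637 306.718 ]
```

View pics/s5.png

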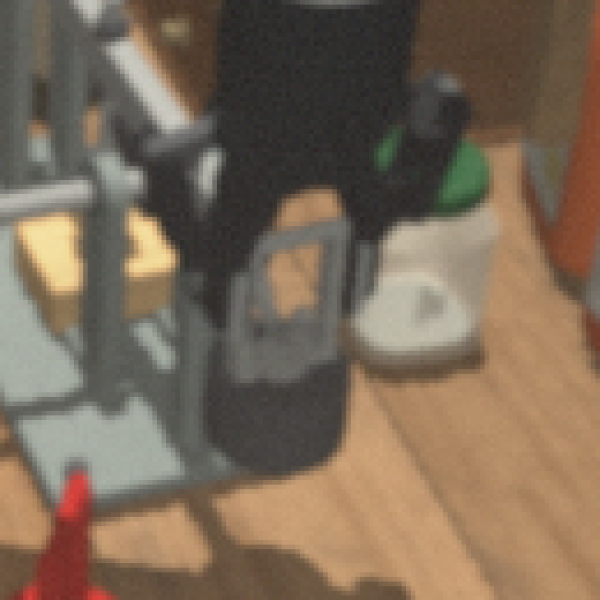

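In the side crop the bar runs from about (262,245) to (340,230), and the hook end is in the stirrup window near (290,325). Lowering now, using force as the check.

Request:
carry_out --steps '[0,0,0.01,0,0,0,0,0,0,0.02,0,0,0,0,0,0,0.028,0,0,0,0,0,0,0.032,0,0,0,0,0,0,0.032,0,0,0,0]'

```text
time_s: 7.5
eef_pos: [0.5862, -0.1955, 0.1843]
eef_rot: [-0.001, 0.682, 0.731, -0.0]
wrist_force: [-0.1, 0.3, -7.3]
opening: 0.538
grasp_force: 64.9
```

Request:
carry_out --steps '[0,0,0.002,0,0,0,0,0,0,0.004,0,0,0,0,0,0,0.004,0,0,0,0]'

```text
time_s: 7.8
eef_pos: [0.5868, -0.1956, 0.1818]
eef_rot: [0.0, 0.682, 0.731, -0.0]
wrist_force: [-0.1, -0.2, -7.9]
opening: 0.54
grasp_force: 65.0
```

Request:
carry_out --steps '[0,0,0.001,0,0,0,0,0,0,0.002,0,0,0,0,0,0,0.002,0,0,0,0]'

```text
time_s: 8.1
eef_pos: [0.5871, -0.1958, 0.1808]
eef_rot: [0.001, 0.682, 0.731, 0.0]
wrist_force: [-2.3, 0.3, -0.4]
opening: 0.535
grasp_force: 65.2
```

Request:
carry_out --steps '[0,0,0.001,0,0,0,0,0,0,0.002,0,0,0,0,0,0,0.002,0,0,0,0]'

```text
time_s: 8.4
eef_pos: [0.5873, -0.1959, 0.1803]
eef_rot: [0.001, 0.682, 0.731, 0.0]
wrist_force: [-5.8, 3.2, 11.2]
opening: 0.536
grasp_force: 65.6
```

Request:
carry_out --steps '[0,0,-0.0015,0,0,0,0,0,0,-0.0015,0,0,0,0.6,0,0,-0.0015,0,0,0,0.7,0,0,-0.0015,0,0,0,0.85,0,0,-0.0015,0,0,0,0.85,0,0,-0.0015,0,0,0,0.85]'

```text
time_s: 9.0
eef_pos: [0.5868, -0.1956, 0.1792]
eef_rot: [0.0, 0.682, 0.731, 0.0]
wrist_force: [-0.6, 0.0, -0.2]
opening: 0.851
grasp_force: 0.0
```

```bash
python3 -c "
from h import *
st()
s=ctrl.camera('side')[:,:,::-1]
cv2.imwrite('pics/s6.png',cv2.resize(s[210:340,320:450],(600,600),interpolation=3))"
```

```text
('time_s', np.float64(9.0))
('q', array([-0.5134,  0.408 ,  1.5881,  0.    ,  1.1455, -0.5834]))
('eef_pos', array([ 0.5868, -0.1956,  0.1792]))
('eef_rot', array([0.    , 0.6819, 0.7314, 0.    ]))
('wrist_force', array([-0.6053,  0.0129, -0.2208]))
('opening', np.float64(0.8508))
('grasp_force', np.float64(0.0))
```

View pics/s6.png

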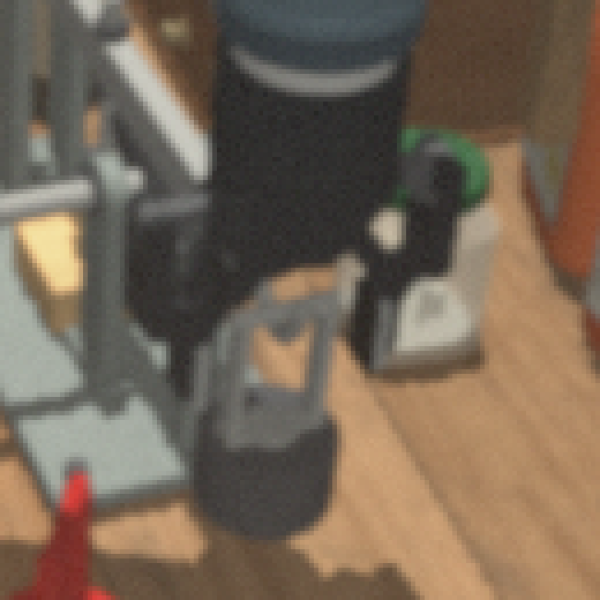

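The weight hangs on the hook: the hook's tip shows under the middle of the bar at crop (290,325), and the cylinder hangs free. Rising straight up next, then over to the lever.

Request:
carry_out --steps '[0,0,-0.01,0,0,0,0.85,0,0,-0.025,0,0,0,0.85,0,0,-0.045,0,0,0,0.85,0,0,-0.07,0,0,0,0.85,0,0,-0.1,0,0,0,0.85,0,0,-0.14,0,0,0,1,0,0,-0.14,0,0,0,1,0,0,-0.14,0,0,0,1]'

```text
time_s: 9.85
eef_pos: [0.5874, -0.1959, 0.3222]
eef_rot: [0.002, 0.682, 0.731, 0.001]
wrist_force: [0.0, -0.1, -0.4]
opening: 1.0
grasp_force: 0.0
```

```bash
python3 -c "
from h import *
st()
rel((.4785,.0629,.319,4),(.4785,.0629,.249,4))
im=ctrl.camera('side')
m=(im.max(2)<60).astype(np.uint8);m[:170]=0;m[225:]=0;m[:,:280]=0;m[:,315:]=0
n,l,s,c=cv2.connectedComponentsWithStats(m);print(s,c)
print(proj('side',[.4785,.0629,.1955]),proj('top',[.4785,.0629,.1955]))
t=ctrl.camera('top')
m=(t.max(2)<50).astype(np.uint8);m[:190]=0;m[225:]=0;m[:,:280]=0;m[:,310:]=0
n,l,s,c=cv2.connectedComponentsWithStats(m);print(s,c)
"
```

```text
('time_s', np.float64(9.85))
('q', array([-0.5133,  0.2611,  1.4736,  0.    ,  1.4023, -0.5834]))
('eef_pos', array([ 0.5874, -0.1959,  0.3222]))
('eef_rot', array([0.0022, 0.6819, 0.7314, 0.0005]))
('wrist_force', array([ 0.0199, -0.1387, -0.3705]))
('opening', np.float64(1.0))
('grasp_force', np.float64(0.0))
[ 0.2658 -0.0905  0.0021] [0.0039 0.0025 0.0002]
[ 0.266  -0.0908  0.0721] [0.0039 0.0025 0.0002]
[[     0      0    640    480 307186]
 [   292    199      2      4      7]
 [   295    198      2      3      5]
 [   298    199      1      2      2]] [[319.5011 239.5018]
 [292.4286 200.7143]
 [295.4    198.8   ]
 [298.     199.5   ]]
[294.9325 197.6043] [291.9481 208.2334]
[[     0      0    640    480 307200]] [[319.5 239.5]]
```

Request:
carry_out --steps '[0.04,-0.014,0,0,0,0,1,0.08,-0.028,0,0,0,0,1,0.12,-0.042,0,0,0,0,1,0.16,-0.056,0,0,0,0,1,0.2,-0.07,0,0,0,0,1,0.24,-0.082,0,0,0,0,1,0.266,-0.0905,0.002,0,0,0,1,0.266,-0.0905,0.002,0,0,0,1,0.266,-0.0905,0.002,0,0,0,1,0.266,-0.0905,0.025,0,0,0,1,0.266,-0.0905,0.05,0,0,0,1,0.266,-0.0905,0.073,0,0,0,1,0.266,-0.0905,0.073,0,0,0,1,0.266,-0.0905,0.073,0,0,0,1]'

```text
time_s: 11.35
eef_pos: [0.4781, 0.0625, 0.2461]
eef_rot: [-0.001, 0.682, 0.731, -0.0]
wrist_force: [0.7, -1.0, -0.3]
opening: 1.0
grasp_force: 0.0
```

```bash
python3 -c "
from h import *
st()
s=ctrl.camera('side')[:,:,::-1]; t=ctrl.camera('top')[:,:,::-1]
cv2.imwrite('pics/t7f.png',t)
cv2.imwrite('pics/s7.png',cv2.resize(s[130:330,240:440],(600,600),interpolation=3))"
```

```text
('time_s', np.float64(11.35))
('q', array([-0.1167,  0.0346,  1.891 , -0.0002,  1.2174, -0.1853]))
('eef_pos', array([0.4781, 0.0625, 0.2461]))
('eef_rot', array([-0.0005,  0.6824,  0.731 , -0.0005]))
('wrist_force', array([ 0.7239, -0.9539, -0.2918]))
('opening', np.float64(0.9997))
('grasp_force', np.float64(0.0))
```

View pics/s7.png

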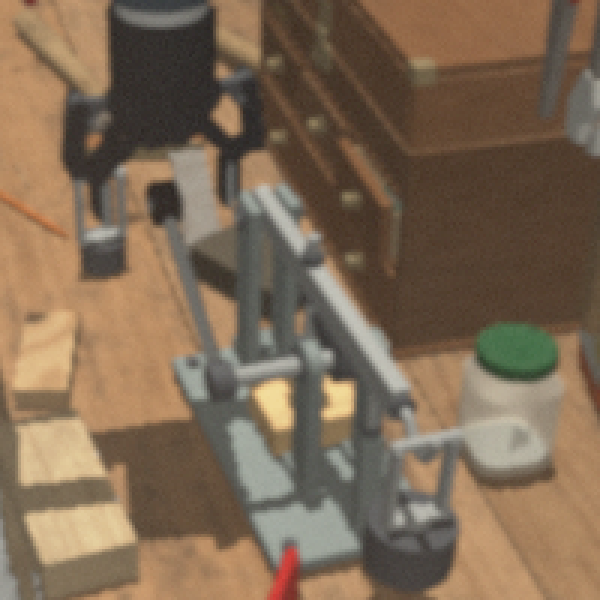

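The weight hangs in the hook at crop (415,510), and the fingers straddle the grip at (163,203) and are centred on it. Closing.

Request:
carry_out --steps '[0,0,0,0,0,0,0.5,0,0,0,0,0,0,0.5,0,0,0,0,0,0,0.4,0,0,0,0,0,0,0.3,0,0,0,0,0,0,0.25,0,0,0,0,0,0,0,0,0,0,0,0,0,0,0,0,0,0,0,0,0,0,0,0,0,0,0,0,0,0,0,0,0,0,0]'

```text
time_s: 12.45
eef_pos: [0.4771, 0.0635, 0.2466]
eef_rot: [-0.001, 0.682, 0.731, -0.001]
wrist_force: [-6.3, -0.1, 5.3]
opening: 0.247
grasp_force: 59.7
```

```bash
python3 -c "
from h import *
a=np.arange(1.07,.49,-.03);print(np.c_[a,.15*(np.sin(a)-np.sin(1.1)),-.15*(np.cos(a)-np.cos(1.1))].round(3).tolist())"
```

```text
[[1.07, -0.002, -0.004], [1.04, -0.004, -0.008], [1.01, -0.007, -0.012], [0.98, -0.009, -0.016], [0.95, -0.012, -0.019], [0.92, -0.014, -0.023], [0.89, -0.017, -0.026], [0.86, -0.02, -0.03], [0.83, -0.023, -0.033], [0.8, -0.026, -0.036], [0.77, -0.029, -0.04], [0.74, -0.033, -0.043], [0.71, -0.036, -0.046], [0.68, -0.039, -0.049], [0.65, -0.043, -0.051], [0.62, -0.047, -0.054], [0.59, -0.05, -0.057], [0.56, -0.054, -0.059], [0.53, -0.058, -0.061], [0.5, -0.062, -0.064]]
```

Request:
carry_out --steps '[-0.002,0,-0.004,0,0,0,0,-0.004,0,-0.008,0,0,0,0,-0.007,0,-0.012,0,0,0,0,-0.009,0,-0.016,0,0,0,0,-0.012,0,-0.019,0,0,0,0,-0.014,0,-0.023,0,0,0,0,-0.017,0,-0.026,0,0,0,0,-0.02,0,-0.03,0,0,0,0,-0.023,0,-0.033,0,0,0,0,-0.026,0,-0.036,0,0,0,0,-0.029,0,-0.04,0,0,0,0,-0.033,0,-0.043,0,0,0,0,-0.036,0,-0.046,0,0,0,0,-0.039,0,-0.049,0,0,0,0,-0.043,0,-0.051,0,0,0,0,-0.047,0,-0.054,0,0,0,0,-0.05,0,-0.057,0,0,0,0,-0.054,0,-0.059,0,0,0,0,-0.058,0,-0.061,0,0,0,0,-0.062,0,-0.064,0,0,0,0]'

```text
time_s: 14.45
eef_pos: [0.4812, 0.0019, 0.3102]
eef_rot: [-0.002, 0.682, 0.732, -0.001]
wrist_force: [-5.5, 3.7, -3.8]
opening: 0.245
grasp_force: 59.3
```

```bash
python3 -c "
from h import *
st()
a=np.arange(.47,-.02,-.03);a[-1]=0;print(np.c_[a,.15*(np.sin(a)-np.sin(.5)),-.15*(np.cos(a)-np.cos(.5))].round(3).tolist())"
```

```text
('time_s', np.float64(14.45))
('q', array([-0.2437, -0.0376,  1.8265,  0.0004,  1.3561, -0.3141]))
('eef_pos', array([0.4812, 0.0019, 0.3102]))
('eef_rot', array([-0.0016,  0.6818,  0.7315, -0.0006]))
('wrist_force', array([-5.5386,  3.7031, -3.8261]))
('opening', np.float64(0.245))
('grasp_force', np.float64(59.2838))
[[0.47, -0.004, -0.002], [0.44, -0.008, -0.004], [0.41, -0.012, -0.006], [0.38, -0.016, -0.008], [0.35, -0.02, -0.009], [0.32, -0.025, -0.011], [0.29, -0.029, -0.012], [0.26, -0.033, -0.013], [0.23, -0.038, -0.014], [0.2, -0.042, -0.015], [0.17, -0.047, -0.016], [0.14, -0.051, -0.017], [0.11, -0.055, -0.017], [0.08, -0.06, -0.018], [0.05, -0.064, -0.018], [0.02, -0.069, -0.018], [0.0, -0.072, -0.018]]
```

Request:
carry_out --steps '[-0.004,0,-0.002,0,0,0,0,-0.008,0,-0.004,0,0,0,0,-0.012,0,-0.006,0,0,0,0,-0.016,0,-0.008,0,0,0,0,-0.02,0,-0.009,0,0,0,0,-0.025,0,-0.011,0,0,0,0,-0.029,0,-0.012,0,0,0,0,-0.033,0,-0.013,0,0,0,0,-0.038,0,-0.014,0,0,0,0,-0.042,0,-0.015,0,0,0,0,-0.047,0,-0.016,0,0,0,0,-0.051,0,-0.017,0,0,0,0,-0.055,0,-0.017,0,0,0,0,-0.06,0,-0.018,0,0,0,0,-0.064,0,-0.018,0,0,0,0,-0.069,0,-0.018,0,0,0,0,-0.071,0,-0.018,0,0,0,0,-0.071,0,-0.018,0,0,0,0,-0.071,0,-0.018,0,0,0,0]'

```text
time_s: 16.35
eef_pos: [0.4859, -0.0701, 0.3287]
eef_rot: [-0.001, 0.682, 0.731, -0.002]
wrist_force: [-10.2, -0.8, 1.8]
opening: 0.251
grasp_force: 59.8
```

```bash
python3 -c "
from h import *
st()
s=ctrl.camera('side')[:,:,::-1]; t=ctrl.camera('top')[:,:,::-1]
cv2.imwrite('pics/t8f.png',t);cv2.imwrite('pics/s8f.png',s)
cv2.imwrite('pics/s8.png',cv2.resize(s[130:330,240:440],(600,600),interpolation=3))
print((proj('side',[.4867,-.0705,.277])-[240,130])*3,(proj('side',[.4867,-.0705,.127])-[240,130])*3)"
```

```text
('time_s', np.float64(16.35))
('q', array([-0.3842, -0.0304,  1.7817, -0.0027,  1.3933, -0.4533]))
('eef_pos', array([ 0.4859, -0.0701,  0.3287]))
('eef_rot', array([-0.0009,  0.6821,  0.7313, -0.0018]))
('wrist_force', array([-10.217 ,  -0.8437,   1.846 ]))
('opening', np.float64(0.2506))
('grasp_force', np.float64(59.7758))
[221.0552 193.3837] [220.9776 381.4586]
```

View pics/s8.png

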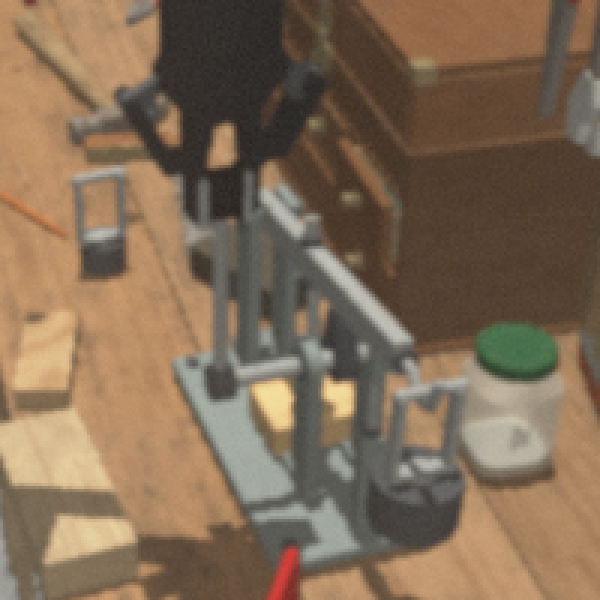

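The lever stands upright: its rod is vertical at crop x=221 above the hub at (221,381). The beam is lifted, and the weight is in the hook at (417,500). I'll hold to let things settle, check it's still, then hand in.

Request:
carry_out --steps '[0,0,0,0,0,0,0,0,0,0,0,0,0,0,0,0,0,0,0,0,0,0,0,0,0,0,0,0,0,0,0,0,0,0,0,0,0,0,0,0,0,0,0,0,0,0,0,0,0,0,0,0,0,0,0,0,0,0,0,0,0,0,0,0,0,0,0,0,0,0,0,0,0,0,0,0,0,0,0,0,0,0,0,0,0,0,0,0,0,0,0,0,0,0,0,0,0,0,0,0,0,0,0,0,0,0,0,0,0,0,0,0,0,0,0,0,0,0,0,0,0,0,0,0,0,0,0,0,0,0,0,0,0,0,0,0,0,0,0,0]'

```text
time_s: 18.45
eef_pos: [0.4859, -0.0701, 0.3287]
eef_rot: [-0.001, 0.682, 0.731, -0.002]
wrist_force: [-10.6, 0.6, 1.2]
opening: 0.245
grasp_force: 59.8
```

Request:
carry_out --steps '[0,0,0,0,0,0,0,0,0,0,0,0,0,0,0,0,0,0,0,0,0,0,0,0,0,0,0,0,0,0,0,0,0,0,0,0,0,0,0,0,0,0,0,0,0,0,0,0,0,0,0,0,0,0,0,0,0,0,0,0,0,0,0,0,0,0,0,0,0,0,0,0,0,0,0,0,0,0,0,0,0,0,0,0,0,0,0,0,0,0,0,0,0,0,0,0,0,0,0,0,0,0,0,0,0,0,0,0,0,0,0,0,0,0,0,0,0,0,0,0,0,0,0,0,0,0,0,0,0,0,0,0,0,0,0,0,0,0,0,0]'

```text
time_s: 20.45
eef_pos: [0.4859, -0.0701, 0.3287]
eef_rot: [-0.001, 0.682, 0.731, -0.002]
wrist_force: [-10.9, 0.0, 1.4]
opening: 0.248
grasp_force: 59.8
```

```bash
python3 -c "
from h import *
st()
G=lambda:[cv2.cvtColor(ctrl.camera('side'),7)[240:320,350:410].astype(np.float32) for _ in range(5)]
F=G()
w=[cv2.phaseCorrelate(F[0],f)[0] for f in F];print(w)
s=cv2.cvtColor(cv2.imread('pics/s8f.png'),6)[240:320,350:410].astype(np.float32);print(cv2.phaseCorrelate(s,F[-1]))"
```

```text
('time_s', np.float64(20.45))
('q', array([-0.3841, -0.0305,  1.7817, -0.0028,  1.3932, -0.4532]))
('eef_pos', array([ 0.4859, -0.0701,  0.3287]))
('eef_rot', array([-0.0008,  0.6821,  0.7313, -0.0018]))
('wrist_force', array([-10.871 ,   0.0242,   1.4456]))
('opening', np.float64(0.2481))
('grasp_force', np.float64(59.7756))
[(0.0, 0.0), (0.016506606792873413, 0.02891006216589176), (-0.02594578490360888, 0.057515724638641075), (-0.02190226296122333, -0.020558868222828153), (-0.021086816433427913, -0.006763986691218804)]
((-0.04037091842024765, 0.02747977231624077), 0.9837048145135244)
```

The weight hangs still, and the lever is upright and held.

```bash
python3 -c "
from bench import ctrl
print(ctrl.hand_in())"
```

```text
the job is handed in; nothing more can be done
None
```

The larger weight hangs still on the hook, the arm is holding the cam lever upright by its grip, and the job was handed in at about 21 s of the 72 s allowed (no verdict came back).

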